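# Complete the chocolate box, last one in the tongs

### The arm

A 6-joint arm with a two-finger parallel gripper is mounted at the origin on the work surface. World frame = base frame: x ahead of the robot, y to its left, z up, the work surface at z = 0. Lengths are in m, angles in rad, forces in N, time in s.
With the tool pointing down it reaches from about 0.35 to 0.8 m from the base axis. Payload 7.3 kg.
Tool frame: the origin (TCP) lies on the centre line of the jaws, within the pads' length; the fingertips stand 14 mm ahead of it and the grasp point (between the pads) lies 5 mm behind it (ctrl.finger_overhang is the z of the fingertips in the tool frame, in m); z points along the fingers, y is the line along which they close (so a half turn about z gives the same grasp; the last joint's range is limited). The gripper opens to 85 mm and grips with 20 to 120 N. Pads are 22 mm wide; open, the fingers measure 114 mm over their backs; the gripper's body (76 mm by 85 mm) begins 54 mm behind the grasp point. The pads swing forward as they close: fully open they stand 13 mm farther back than shut.
Start: joints at [0.974, 0.342, 1.524, -0, 1.275, -0.146], TCP at [0.229, 0.473, 0.245] pointing down, gripper open.
Joint ranges: [-2.53, 2.53], [-0.77, 2.02], [0.04, 2.7], [-1, 4.14], [0.28, 2.66], [-3.11, 3.11]. Speed limits (rad/s): [2.57, 2.57, 3.14, 3.14, 3.14, 3.14].

### API

Orientations are given as a 3x3 rotation matrix whose columns are the frame's x, y, z axes.
In Python, from workcell import ctrl gives the robot as it stands.
- The arm moves only by the tool play_rows, never from a script. Its argument "deltas" is text: rows parted by semicolons, each of 7 numbers parted by spaces: the turn, a rotation vector about the tool's x, y, z in degrees, then the shift along the tool's x, y, z in units of 40 mm (1.0 is 40 mm), then the closure in counts, from 0 (fully open) to 255 (shut). A call has 1 to 20 rows; each row shifts and turns the commanded pose from where the row before left it, along the tool's axes as they then stand; what a row does not reach is not made up. A row lasts 1/12 s, in which the tool goes at most 41.7 mm and 7.16 degrees, less where a joint would pass 70% of its speed; a pose out of reach is approached as far as the arm can. A call is refused whole if a number of a shift passes 1 or a number of a turn 7.16, either way. A call with a gripper value outside its range is refused whole. The fingers move at their own pace and stop on an object; "squeeze" is the grip in N (left out, the last holds). Time passes only in rows, so rows that do not move let the fingers close. It gives the time, the measured TCP pose, the force, the opening and the grip force at its end, in the units of the state.
- ctrl.read_state(): the state, without advancing time (a new reading comes with each control period).
- ctrl.read_camera(name): name is "side" or "top" or "wrist"; returns the picture (420x560x3 uint8, red, green, blue); there is no depth.
- ctrl.camera_params(name): a dict with "fx", "fy", "cx", "cy" (pixels), "k1" (the pictures are not rectified: a ray, as slopes to the right and down, at radius r is drawn at 1 + k1 r^2 times it, then the intrinsics apply), "origin" and "attitude" of the camera in the world; the wrist camera has in their place "T_tool_cam" (4x4, takes a point from camera to tool coordinates, whose origin is the TCP and whose axes are the flange's). Camera axes: x right, y up, looking along -z (the intrinsics and any distortion apply to the point x, -y, -z); pixel columns grow to the right and rows downward; lengths in m; the calibration is good to about 2 mm. A picture is of the moment at which its call begins: read the wrist's pose just before it. camera_params takes no time and is no camera call.
- ctrl.sign_off(): hands the job in; it is judged then, once.
Trained networks look in the newest picture that a camera, given by its name, has taken for a name from the list of things; names that differ only in an ending like _2 or _b are one class to them, and where a whole thing is asked for, a point or a joint stands for the part that bears it (a point fixed in the world has none). Each returns a list of dicts, best first, with "score" (0 to 1); they miss things now and then, are a little off and sometimes report something else, mostly with a low value. They report only what shows in the picture. A call takes as long as a camera call. They do not tell look-alikes from the thing itself.
- ctrl.cut_out(camera, label): "pixels" (420x560 bool, what is visible of it) and "box" ([left, top, width, height] in pixels, round what is visible of it).
- ctrl.landmark_of(camera, label): "uv" ([column, row] in pixels: a listed point, or the origin of a listed thing).
The state is a dict: "clock": time; "joint_positions": joint angles; "qd": joint speeds; "joint_torque": joint torques, N m; "tcp_pos": TCP position; "ee_rot": TCP orientation; "wrist_force": force on the tool from outside, world axes, zero at the start; "moment": the same for the moment, N m; "gripper_width": finger opening in m; "grip_force": force on a finger pad.
Only numpy, scipy, OpenCV 4.12 (cv2) and the standard library are available. Lean on these libraries where they do the work, as an engineer would, in place of code of your own. Each camera call takes 0.05 s, during which the arm holds its last target. There are 200 camera calls.

### The job

I am setting up the chocolate box on my desk for a photo: put the loose gold-wrapped chocolate upright into either of the two empty wells of the pink box. Then pick up the blue-tipped tongs, take the unwrapped brown chocolate off the cork coaster with them (touch it only with the tongs, never with the gripper) and hold it about 12 cm above the desk, centred over the one well that is still empty; finish holding it still there, without letting go. Leave the other chocolates in their wells, and the tumbler, pen pot and earbud case where they are.

Things in the scene. Friction and masses are not known exactly. Their poses are not given: they have to be found in the camera images.
- tray: pink base board of the chocolate box, 72 x 232 x 6 mm, fixed to the desk; the four wells stand on it in a row along its y axis, 52 mm apart, at y = -78, -26, 26 and 78 mm. Origin at the centre of its underside, z up
- well_1: one of four equal square wells in a row on the pink board: 50 x 50 mm outside, 42 x 42 mm inside, walls 4 mm thick and 14 mm tall, inner floor 4 mm above its underside. Origin at the centre of its underside (6 mm above the desk), sides along x and y, z up. Two of the four hold a gold chocolate at the start, two are empty; which places these are in the row changes
- well_2: one of four equal square wells in a row on the pink board: 50 x 50 mm outside, 42 x 42 mm inside, walls 4 mm thick and 14 mm tall, inner floor 4 mm above its underside. Origin at the centre of its underside (6 mm above the desk), sides along x and y, z up. Two of the four hold a gold chocolate at the start, two are empty; which places these are in the row changes
- well_3: one of four equal square wells in a row on the pink board: 50 x 50 mm outside, 42 x 42 mm inside, walls 4 mm thick and 14 mm tall, inner floor 4 mm above its underside. Origin at the centre of its underside (6 mm above the desk), sides along x and y, z up. Two of the four hold a gold chocolate at the start, two are empty; which places these are in the row changes
- well_4: one of four equal square wells in a row on the pink board: 50 x 50 mm outside, 42 x 42 mm inside, walls 4 mm thick and 14 mm tall, inner floor 4 mm above its underside. Origin at the centre of its underside (6 mm above the desk), sides along x and y, z up. Two of the four hold a gold chocolate at the start, two are empty; which places these are in the row changes
- gold_1: gold-wrapped chocolate: round and squat, 34 mm across and 32 mm tall, straight sides up to 23 mm then a domed top, flat underside, about 30 g. Origin at the centre of its underside, z up. At the start it stands in a well of the box, its underside 10 mm and its top 42 mm above the desk
- gold_2: gold-wrapped chocolate: round and squat, 34 mm across and 32 mm tall, straight sides up to 23 mm then a domed top, flat underside, about 30 g. Origin at the centre of its underside, z up. At the start it stands in another well of the box
- spare: gold-wrapped chocolate: round and squat, 34 mm across and 32 mm tall, straight sides up to 23 mm then a domed top, flat underside, about 30 g. Origin at the centre of its underside, z up. The loose one: it stands on the bare desk at the start
- coaster: round cork coaster fixed to the desk, 90 mm across, 8 mm thick. Origin at the centre of its underside
- bare: unwrapped dark brown chocolate: round and squat, 34 mm across and 32 mm tall, straight sides up to 23 mm then a domed top, flat underside, about 30 g. Origin at the centre of its underside, z up. At the start it stands on the cork coaster, near its centre, underside 8 mm above the desk
- tongs: steel snack tongs with blue grip plates and blue paddles at the tips, lying flat on the desk, opening in the horizontal plane; 95 g, balanced close to the grip plates. x runs from the spine to the tips, z up. Origin at their underside, on the centre line between the two grip plates. Spine (round, 24 mm across, 26 mm tall) and hinge at x = -100 mm. The arms are 16 mm tall steel strips
- tongs_grip (a point): point midway between the two upright blue grip plates, 17 mm above the tongs' underside, axes as the tongs. Each plate is 44 mm long (along x), 34 mm tall, 5 mm thick; outer faces 52 mm apart when open, about 39 mm when the paddles hold a 34 mm chocolate. Grip here from above, closing along the tongs' y; squeezed they close, eased they spring open
- tongs_tip (a point): point midway between the two blue paddles, at half their height: 95 mm ahead of the tongs' origin along x, 13 mm above the underside; axes as the tongs. Each paddle is 36 mm long (along x), 26 mm tall, 4 mm thick; 60 mm apart inside when open. This gap shrinks about twice as fast as that of the grip plates
- tongs_left (a joint): closing angle of the arm on the tongs' +y side (rad), 0 fully open (as at the start), up to 0.14 closed; both arms close by the same angle, symmetric about the tongs' x axis. Each arm is sprung open with 0.30 N m plus 6 N m per rad: about 3 N on each grip plate when open, 7 N when the paddles meet a chocolate (about 0.065 rad)
- tongs_right (a joint): closing angle of the arm on the tongs' -y side (rad); the same value as the other arm
- tumbler: bystander, not part of the job. Origin at the centre of its underside, z up. Clear green tumbler with white lid, 74 mm across, 142 mm tall, 0.3 kg
- pen_pot: bystander, not part of the job. Origin at the centre of its underside, z up. Black pen pot, 68 mm across, 70 mm tall, with pens up to 110 mm, 0.25 kg
- earbud_case: bystander, not part of the job. Origin at the centre of its underside, z up. Slate-blue earbud case with a white seam, 50 x 60 x 24 mm, 60 g
There are look-alikes about, which are no part of the job. What is shaped like the gold_2 but green or purple is not meant. There is more than one size of the bare; the one meant has the size given above.

How it is judged:
By the outcome, as a careful person would: the job done as asked, in the order asked, and still so for the second after the job is handed in, while the arm keeps its last pose, push and grip.
It also fails if it takes over 58 s, if anything falls off the work surface, if the arm or the gripper's body presses on something with over 40 N, if the wrist force passes 120 N, or if a joint passes its speed limit or range.

## Working session

There is one attempt and no reset: what is moved stays moved. The work goes in short steps, Python scripts to look and compute and a tool call to move; the robot and the scene stay as the last step left them, time stands still between calls to the robot, and variables do not carry over. Pictures are saved under pics/ and viewed, at most 12 in all, crops included, and the job is handed in when it is done.

Besides the shell and the picture viewer there is one more tool, called after "Call:" as name(argument=value, ...) on one line, values as JSON. play_rows: Moves the arm, as the interface text tells. Its arguments: {"type":"object","properties":{"deltas":{"type":"string"},"squeeze":{"type":"number"}},"required":["deltas"]}

```bash
mkdir -p pics; cat > h.py <<'E'
import numpy as np, cv2
from workcell import ctrl
def cam(name):
    p=ctrl.camera_params(name)
    if name=="wrist":
        s=ctrl.read_state(); T=np.eye(4); T[:3,:3]=np.array(s["ee_rot"]); T[:3,3]=s["tcp_pos"]
        M=T@np.array(p["T_tool_cam"]); return p,M[:3,3],M[:3,:3]
    return p,np.array(p["origin"]),np.array(p["attitude"])
def ray(c,uv):
    p,o,R=c
    d=np.array([(uv[0]-p["cx"])/p["fx"],(uv[1]-p["cy"])/p["fy"]]); s=d.copy()
    for _ in range(20): s=d/(1+p["k1"]*(s@s))
    return o,R@np.array([s[0],-s[1],-1])
def at_z(c,uv,z):
    o,d=ray(c,uv); return o+d*(z-o[2])/d[2]
def proj(c,P):
    p,o,R=c; q=R.T@(np.array(P)-o); s=np.array([q[0],-q[1]])/-q[2]; s=s*(1+p["k1"]*(s@s))
    return np.array([s[0]*p["fx"]+p["cx"],s[1]*p["fy"]+p["cy"]])
def shot(name,fn=None):
    c=cam(name); im=ctrl.read_camera(name)
    if fn: cv2.imwrite("pics/"+fn,np.ascontiguousarray(im[:,:,::-1]))
    return c,im
E
python3 - <<'E'
from h import *
np.set_printoptions(precision=3,suppress=True)
p=ctrl.camera_params("wrist");print(p)
for n in("top","side"):
    c,im=shot(n,n+"0.png"); print(n,c[1],c[0]["fx"])
    for l,z in(("tray",0),("well_1",.006),("gold_1",.010),("spare",0),("coaster",0),("bare",.008),("tongs",0),("tongs_grip",.017),("tongs_tip",.013),("tumbler",0),("pen_pot",0),("earbud_case",0)):
        for r in ctrl.landmark_of(n,l): print(l,round(r["score"],2),np.array(r["uv"]),at_z(c,r["uv"],z))
print(ctrl.read_state())
E
```

```text
{'fx': 349.5009209074719, 'fy': 349.5009209074719, 'cx': 283.7733130049669, 'cy': 205.41398344722043, 'k1': -0.008066664451455482, 'T_tool_cam': array([[ 0.   ,  0.946,  0.325,  0.084],
       [ 1.   , -0.   ,  0.   ,  0.001],
       [ 0.   ,  0.325, -0.946, -0.128],
       [ 0.   ,  0.   ,  0.   ,  1.   ]])}
top [0.5   0.029 1.075] 399.6717026397171
tray 0.78 [221.9 179.5] [0.623 0.176 0.   ]
tray 0.16 [251.2 176.2] [0.631 0.097 0.   ]
well_1 0.71 [231.1 174.7] [0.635 0.151 0.006]
well_1 0.59 [207.  174.8] [0.636 0.216 0.006]
well_1 0.55 [250.3 174.3] [0.635 0.099 0.006]
well_1 0.49 [192.1 181. ] [0.62  0.256 0.006]
well_1 0.45 [388.2 141.9] [ 0.716 -0.276  0.006]
well_1 0.33 [230.2 178. ] [0.626 0.153 0.006]
gold_1 0.6 [241.1 144.4] [0.716 0.122 0.01 ]
gold_1 0.59 [193.3 181.2] [0.619 0.252 0.01 ]
gold_1 0.59 [214.4 142. ] [0.724 0.194 0.01 ]
spare 0.5 [257.4 239. ] [0.461 0.083 0.   ]
coaster 0.95 [310.6 167.4] [ 0.652 -0.064  0.   ]
bare 0.81 [355.  158.9] [ 0.671 -0.184  0.008]
bare 0.5 [311.7 165.3] [ 0.656 -0.067  0.008]
tongs 0.71 [390.5 230.2] [ 0.477 -0.276  0.   ]
tongs 0.
[... 1555 characters left out ...]
 -0.042  0.   ]
pen_pot 0.4 [284.9 176.7] [0.632 0.159 0.   ]
earbud_case 0.88 [407.  311.7] [ 0.721 -0.28   0.   ]
earbud_case 0.63 [285. 177.] [ 0.632  0.158 -0.   ]
{'clock': 1.3, 'joint_positions': array([ 0.974,  0.342,  1.524, -0.   ,  1.275, -0.146]), 'qd': array([-0.001, -0.   ,  0.001,  0.001,  0.   , -0.001]), 'joint_torque': array([  0.   , -43.357, -24.627,  -0.   ,   0.   ,   0.   ]), 'tcp_pos': array([0.229, 0.473, 0.245]), 'ee_rot': array([[-0.9  ,  0.436,  0.   ],
       [ 0.436,  0.9  ,  0.   ],
       [-0.   ,  0.   , -1.   ]]), 'wrist_force': array([ 0.678,  0.034, -0.045]), 'moment': array([-0.041,  0.04 ,  0.057]), 'grip_force': 0.0, 'gripper_width': 0.08543045767603667}
```

View pics/top0.png

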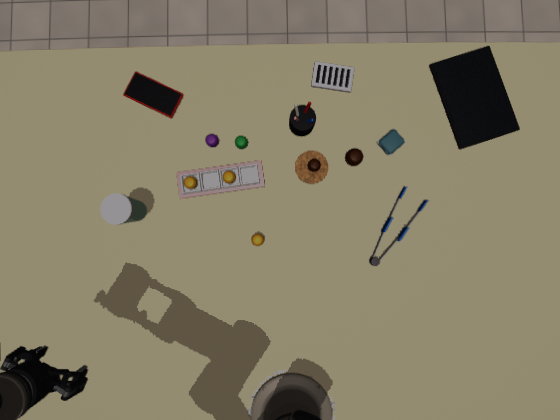

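View pics/side0.png

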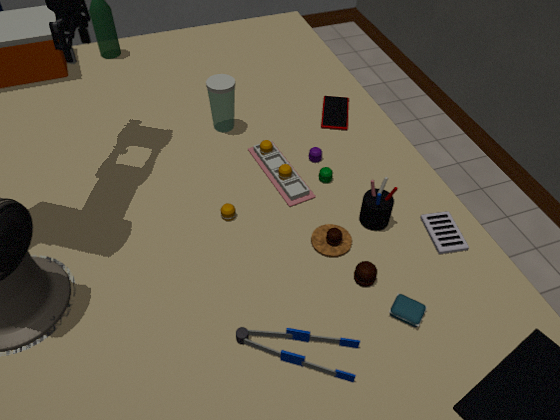

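The top view shows the pink box at (221,179): gold in the wells at (191,183) and (229,177), the wells at (211,180) and (250,175) empty. The loose gold is at (257,240), and the bare one on the coaster at (314,165), with the bigger look-alike at (355,157). The tongs have their spine at (375,261) and tips at (402,192) and (422,205). The side view agrees.

Call:
play_rows(deltas="0 0 0 -0.8 -0.535 0.2 0;0 0 0 -0.8 -0.535 0.2 0;0 0 0 -0.8 -0.535 0.2 0;0 0 0 -0.8 -0.535 0.2 0;0 0 0 -0.8 -0.535 0.2 0;0 0 0 -0.8 -0.535 0.2 0;0 0 0 -0.8 -0.535 0.2 0;0 0 0 -0.8 -0.535 0.2 0;0 0 0 -0.8 -0.535 0.2 0;0 0 0 -0.8 -0.535 0.2 0;0 0 0 -0.8 -0.535 0.2 0;0 0 0 -0.8 -0.535 0.2 0;0 0 7.16 0 0 0 0;0 0 7.16 0 0 0 0;0 0 7.16 0 0 0 0;0 0 7.16 0 0 0 0;0 0 7.16 0 0 0 0;0 0 7.16 0 0 0 0;0 0 7.16 0 0 0 0;0 0 7.16 0 0 0 0", squeeze=25)

```text
clock: 2.97
tcp_pos: [0.4626, 0.0741, 0.1494]
ee_rot: [[-0.114, 0.994, 0.0], [0.994, 0.114, 0.0], [0.0, 0.0, -1.0]]
wrist_force: [0.3, -0.2, -0.7]
gripper_width: 0.0854
grip_force: 0.0
```

```bash
cat >> h.py <<'E'
def yaw():
    R=np.array(ctrl.read_state()["ee_rot"]); return np.degrees(np.arctan2(R[1,0],R[0,0]))
def to(P):
    "shift in tool axes, 40 mm units"
    s=ctrl.read_state(); return np.array(s["ee_rot"]).T@(np.array(P)-s["tcp_pos"])/.04
E
python3 - <<'E'
from h import *
np.set_printoptions(precision=3,suppress=True)
print(ctrl.finger_overhang,yaw())
c,im=shot("wrist","w1.png");s=ctrl.read_state();print(s["tcp_pos"],s["clock"])
for l,z in(("spare",0),("well_1",.006),("tray",0),("gold_1",.01)):
    for r in ctrl.landmark_of("wrist",l): print(l,round(r["score"],2),np.array(r["uv"]),at_z(c,r["uv"],z))
for r in ctrl.cut_out("wrist","spare"): print(r["score"],r["box"])
E
```

```text
0.014 96.53415853247336
[0.463 0.074 0.149] 3.0167
spare 0.85 [285.4 182.8] [0.463 0.084 0.   ]
well_1 0.64 [498.4 183. ] [0.633 0.105 0.006]
well_1 0.6 [524.4  47.3] [0.621 0.204 0.006]
tray 0.6 [513.3  83.6] [0.625 0.18  0.   ]
gold_1 0.87 [513.5 117.5] [0.626 0.156 0.01 ]
0.92 [261.7, 166.4, 44.5, 48.1]
```

View pics/w1.png

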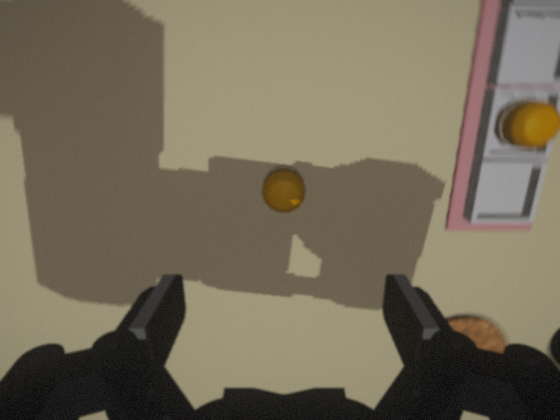

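The close view shows the loose gold between the open fingers at (284,190), and the end well at (505,190) empty. The camera estimates agree on about (0.463, 0.082).

Call:
play_rows(deltas="0 0 0 0.2 0.02 0.6 0;0 0 0 0 0 0.8 0;0 0 0 0 0 0.8 0;0 0 0 0 0 0.6 0;0 0 0 0 0 0.37 0;0 0 0 0 0 0 0;0 0 0 0 0 0 255;0 0 0 0 0 0 255;0 0 0 0 0 0 255;0 0 0 0 0 0 255;0 0 0 0 0 0 255;0 0 0 0 0 0 255;0 0 0 0 0 0 255;0 0 0 0 0 0 255;0 0 0 0 0 0 255;0 0 0 0 0 0 255", squeeze=25)

```text
clock: 4.6
tcp_pos: [0.463, 0.0822, 0.0237]
ee_rot: [[-0.12, 0.993, 0.002], [0.993, 0.12, 0.0], [-0.0, 0.002, -1.0]]
wrist_force: [-1.5, 0.1, 6.5]
gripper_width: 0.0324
grip_force: 24.3
```

Call:
play_rows(deltas="0 0 0 0 0 -0.3 255;0 0 0 0 0 -0.6 255;0 0 0 0 0 -0.6 255;0 0 0 0 0 -0.5 255;0 0 0 0 0.4 0 255;0 0 0 0 0.7 0 255;0 0 0 0 0.8 0 255;0 0 0 0 0.8 0 255;0 0 0 0 0.8 0 255;0 0 0 0 0.6 0 255;0 0 0 0 0.26 0 255;0 0 0 0 0 0 255;0 0 0 0 0 0 255")

```text
clock: 5.68
tcp_pos: [0.6351, 0.1031, 0.1024]
ee_rot: [[-0.12, 0.993, -0.001], [0.993, 0.12, 0.0], [0.0, -0.001, -1.0]]
wrist_force: [-0.1, 0.9, -0.2]
gripper_width: 0.0322
grip_force: 25.2
```

```bash
python3 - <<'E'
from h import *
np.set_printoptions(precision=3,suppress=True)
c,im=shot("wrist","w2.png");s=ctrl.read_state();print(s["tcp_pos"],s["clock"],yaw(),s["wrist_force"])
for l,z in(("spare",.08),("well_1",.006),("tray",0),("gold_1",.01)):
    for r in ctrl.landmark_of("wrist",l): print(l,round(r["score"],2),np.array(r["uv"]),at_z(c,r["uv"],z))
# where the inner floor corners / wall-top corners of the guessed wells would be drawn
a=np.radians(6.6);X=np.array([np.cos(a),np.sin(a),0]);Y=np.array([-np.sin(a),np.cos(a),0])
im=im[:,:,::-1].copy()
for k in (0,1):
    C=np.array([.636,.103,.020])+k*.052*Y
    pts=np.array([proj(c,C+i*.025*X+j*.025*Y) for i,j in((-1,-1),(-1,1),(1,1),(1,-1))])
    cv2.polylines(im,[pts.round().astype(int)],True,(0,255,0),1)
cv2.imwrite("pics/w2o.png",im)
E
```

```text
[0.635 0.103 0.102] 5.7333 96.89776279687275 [ 0.073  0.236 -0.528]
spare 0.68 [284.1 268.9] [0.636 0.104 0.08 ]
spare 0.23 [280.   52.7] [0.622 0.199 0.08 ]
well_1 0.81 [279.9  55.6] [0.621 0.204 0.006]
well_1 0.75 [284.7 214. ] [0.636 0.105 0.006]
tray 0.93 [279.7  97.9] [0.624 0.18  0.   ]
gold_1 0.81 [408.7 203. ] [0.717 0.124 0.01 ]
gold_1 0.8 [450.6  84.3] [0.724 0.2   0.01 ]
gold_1 0.59 [280.6 142.9] [0.627 0.153 0.01 ]
```

View pics/w2o.png

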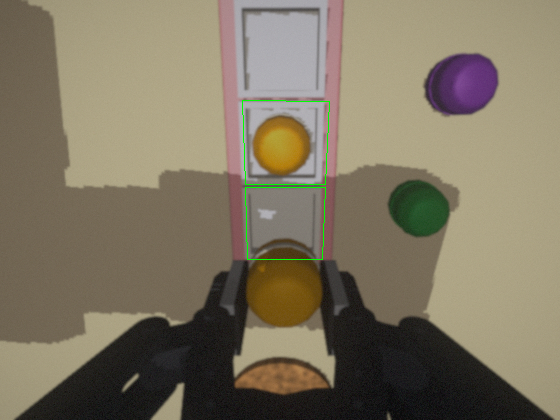

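The overlay of the wells fits the picture, and the chocolate hangs over the end well at (284,285). Lower and release.

Call:
play_rows(deltas="0 0 0 0 0.02 0.4 255;0 0 0 0 0 0.5 255;0 0 0 0 0 0.4 255;0 0 0 0 0 0.25 255;0 0 0 0 0 0.13 255;0 0 0 0 0 0.02 255;0 0 0 0 0 0 255;0 0 0 0 0 0 90;0 0 0 0 0 0 90;0 0 0 0 0 0 90;0 0 0 0 0 0 90;0 0 0 0 0 -0.3 90;0 0 0 0 0 -0.7 90;0 0 0 0 0 -0.8 90;0 0 0 0 0 -0.8 90;0 0 0 0 0 -0.4 90")

```text
clock: 7.27
tcp_pos: [0.6379, 0.1033, 0.1601]
ee_rot: [[-0.12, 0.993, 0.007], [0.993, 0.12, 0.0], [-0.0, 0.007, -1.0]]
wrist_force: [0.5, 0.2, 0.8]
gripper_width: 0.0553
grip_force: 0.0
```

```bash
python3 - <<'E'
from h import *
np.set_printoptions(precision=3,suppress=True)
c,im=shot("wrist","w3.png");s=ctrl.read_state();print(s["tcp_pos"],s["clock"],yaw(),s["wrist_force"],s["joint_positions"])
for l,z in(("spare",.01),("well_1",.006)):
    for r in ctrl.landmark_of("wrist",l): print(l,round(r["score"],2),np.array(r["uv"]),at_z(c,r["uv"],z))
c,_=shot("top")
for l,z in(("tongs",0),("tongs_grip",.017),("tongs_tip",.013)):
    for r in ctrl.landmark_of("top",l): print(l,round(r["score"],2),np.array(r["uv"]),at_z(c,r["uv"],z))
for P in ([402,192],[422,205],[386,225],[403,234],[375,261]): print(at_z(c,P,.02))
E
```

```text
[0.639 0.103 0.162] 7.3167 96.89828495001701 [1.285 1.324 2.1  ] [ 0.042  0.628  1.284  0.     1.219 -0.078]
spare 0.68 [281.4 191.5] [0.637 0.105 0.01 ]
well_1 0.82 [273.3  60.4] [0.619 0.204 0.006]
tongs_grip 0.74 [395.  230.9] [ 0.476 -0.283  0.017]
tongs_tip 0.83 [411.2 200.5] [ 0.556 -0.33   0.013]
tongs_tip 0.31 [313. 165.] [ 0.656 -0.07   0.013]
[ 0.578 -0.304  0.02 ]
[ 0.543 -0.356  0.02 ]
[ 0.492 -0.258  0.02 ]
[ 0.467 -0.303  0.02 ]
[ 0.398 -0.226  0.02 ]
```

View pics/w3.png

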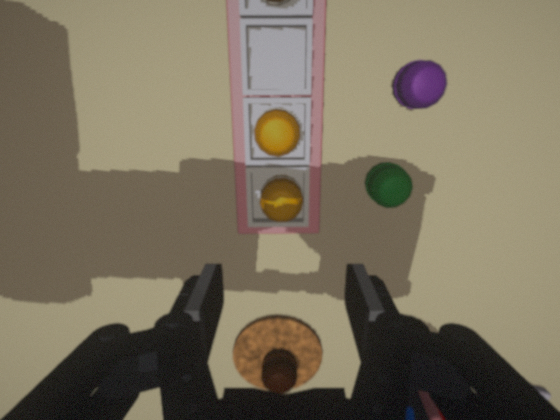

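The gold chocolate stands upright in the end well at (281,200), and the remaining empty well is at (278,60). Next, the tongs.

Call:
play_rows(deltas="0 0 0 -0.83 -0.462 0 0;0 0 0 -0.83 -0.462 0 0;0 0 0 -0.83 -0.462 0 0;0 0 0 -0.83 -0.462 0 0;0 0 0 -0.83 -0.462 0 0;0 0 0 -0.83 -0.462 0 0;0 0 0 -0.83 -0.462 0 0;0 0 0 -0.83 -0.462 0 0;0 0 0 -0.83 -0.462 0 0;0 0 0 -0.83 -0.462 0 0;0 0 0 -0.83 -0.462 0 0;0 0 7.16 0 0 0 0;0 0 7.16 0 0 0 0;0 0 7.16 0 0 0 0;0 0 7.16 0 0 0 0;0 0 7.16 0 0 0 0;0 0 7.16 0 0 0 0;0 0 7.16 0 0 0 0;0 0 7.16 0 0 0 0;0 0 7.16 0 0 0 0")

```text
clock: 9.28
tcp_pos: [0.4778, -0.2834, 0.1532]
ee_rot: [[0.847, 0.531, -0.002], [0.531, -0.847, 0.002], [-0.001, -0.002, -1.0]]
wrist_force: [-1.0, -0.0, 0.2]
gripper_width: 0.0858
grip_force: 0.0
```

Call:
play_rows(deltas="0 0 7.16 0 0 0 0;0 0 7.16 0 0 0 0;0 0 7.16 0 0 0 0;0 0 7.16 0 0 0 0;0 0 7.16 0 0 0 0;0 0 7.16 0 0 0 0;0 0 7.16 0 0 0 0;0 0 7.16 0 0 0 0;0 0 7.16 0 0 0 0;0 0 0 0 0 0 0;0 0 0 0 0 0 0")

```text
clock: 10.2
tcp_pos: [0.4779, -0.2835, 0.1535]
ee_rot: [[0.85, -0.527, -0.001], [-0.527, -0.85, 0.001], [-0.002, -0.0, -1.0]]
wrist_force: [-0.1, 0.4, 0.1]
gripper_width: 0.0852
grip_force: 0.0
```

```bash
python3 - <<'E'
from h import *
np.set_printoptions(precision=3,suppress=True)
c,im=shot("wrist","w4.png");s=ctrl.read_state();print(s["tcp_pos"],s["clock"],yaw(),s["wrist_force"],s["joint_positions"])
for l,z in(("tongs",0),("tongs_grip",.017),("tongs_tip",.013)):
    for r in ctrl.landmark_of("wrist",l): print(l,round(r["score"],2),np.array(r["uv"]),at_z(c,r["uv"],z))
# blue parts: centroid at about mid height
hsv=cv2.cvtColor(im,cv2.COLOR_RGB2HSV); m=cv2.inRange(hsv,(105,120,60),(130,255,255))
n,_,st,ce=cv2.connectedComponentsWithStats(m)
for i in range(1,n):
    if st[i,4]>80: print(st[i],ce[i],at_z(c,ce[i],.02))
E
```

```text
[ 0.478 -0.284  0.154] 10.25 -31.7596623614485 [ 0.415  0.032 -0.085] [-0.673  0.486  1.568  0.     1.09   1.452]
[232  36   9  54 262] [236.256  62.611] [ 0.579 -0.306  0.02 ]
[324  39  11  54 249] [328.972  65.145] [ 0.544 -0.36   0.02 ]
[245 169   8  57 334] [248.545 196.665] [ 0.494 -0.259  0.02 ]
[306 172  10  55 285] [310.365 198.154] [ 0.467 -0.3    0.02 ]
```

View pics/w4.png

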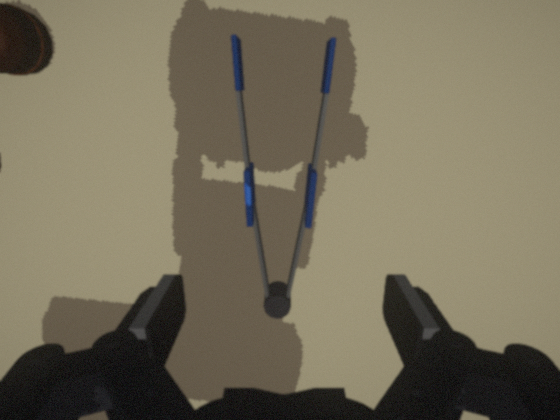

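The wrist view shows the tongs between the open fingers: grip plates at (248,197) and (310,198), tips at (236,62) and (329,65), spine at (277,300). The plate-to-tip distance comes to 95 mm as it should.

Call:
play_rows(deltas="0 0 1.6 0.06 -0.1 0.4 0;0 0 0 0 0 0.8 0;0 0 0 0 0 0.8 0;0 0 0 0 0 0.7 0;0 0 0 0 0 0.4 0;0 0 0 0 0 0.24 0;0 0 0 0 0 0 30;0 0 0 0 0 0 60;0 0 0 0 0 0 80;0 0 0 0 0 0 95;0 0 0 0 0 0 105;0 0 0 0 0 0 115;0 0 0 0 0 0 115;0 0 0 0 0 0 115;0 0 0 0 0 0 115", squeeze=40)

```text
clock: 11.65
tcp_pos: [0.4836, -0.2826, 0.0229]
ee_rot: [[0.833, -0.553, 0.003], [-0.553, -0.833, -0.003], [0.004, 0.0, -1.0]]
wrist_force: [-0.4, -0.2, 7.6]
gripper_width: 0.047
grip_force: 6.5
```

Call:
play_rows(deltas="0 0 0 0 0 -0.15 115;0 0 0 0 0 -0.3 115;0 0 0 0 0 -0.45 115;0 0 0 0 0 -0.6 115;0 0 0 0 0 -0.6 115;0 0 0 0 0 -0.5 115;0 0 0 0 0 -0.3 115;0 0 0 0 0 -0.1 115;0 0 0 0 0 0 115;0 0 0 0 0 0 115")

```text
clock: 12.48
tcp_pos: [0.482, -0.2813, 0.1405]
ee_rot: [[0.833, -0.553, -0.001], [-0.553, -0.833, 0.001], [-0.001, -0.0, -1.0]]
wrist_force: [0.4, 1.2, -1.7]
gripper_width: 0.0471
grip_force: 4.1
```

Call:
play_rows(deltas="0 0 -1 -0.04 -0.16 0 115;0 0 -2 -0.08 -0.32 0 115;0 0 -3 -0.12 -0.44 0 115;0 0 -3 -0.14 -0.52 0 115;0 0 -3 -0.17 -0.52 0 115;0 0 -3 -0.2 -0.51 0 115;0 0 -3 -0.23 -0.5 0 115;0 0 -3 -0.26 -0.48 0 115;0 0 -3 -0.28 -0.47 0 115;0 0 -3 -0.3 -0.46 0 115;0 0 -3 -0.28 -0.38 0 115;0 0 -2 -0.22 -0.25 0 115;0 0 -1.5 -0.1 -0.12 0 115;0 0 0 0 0 0 115;0 0 0 0 0 0 115;0 0 0 0 0 0 115")

```text
clock: 13.82
tcp_pos: [0.4572, -0.0651, 0.1408]
ee_rot: [[1.0, -0.002, 0.001], [-0.002, -1.0, -0.0], [0.001, 0.0, -1.0]]
wrist_force: [-1.0, -0.1, -0.8]
gripper_width: 0.047
grip_force: 4.1
```

```bash
cat > look.py <<'E'
from h import *
import sys
np.set_printoptions(precision=3,suppress=True)
c,im=shot("wrist",sys.argv[1]);s=ctrl.read_state();print(s["tcp_pos"],s["clock"],yaw(),s["wrist_force"],s["gripper_width"],s["grip_force"])
for l,z in(("tongs_tip",s["tcp_pos"][2]-.01),("bare",.008)):
    for r in ctrl.landmark_of("wrist",l): print(l,round(r["score"],2),np.array(r["uv"]),at_z(c,r["uv"],z))
for r in ctrl.cut_out("wrist","bare"):
    x,y,w,h=r["box"];print("bare box",round(r["score"],2),r["box"],at_z(c,(x+w/2,y+h/2),.024))
for r in ctrl.cut_out("wrist","coaster"):
    x,y,w,h=r["box"];print("coaster box",round(r["score"],2),r["box"],at_z(c,(x+w/2,y+h/2),.008))
hsv=cv2.cvtColor(im,cv2.COLOR_RGB2HSV); m=cv2.inRange(hsv,(105,120,60),(130,255,255))
n,_,st,ce=cv2.connectedComponentsWithStats(m)
for i in range(1,n):
    if st[i,4]>80: print(st[i],ce[i],at_z(c,ce[i],s["tcp_pos"][2]-.005))
E
python3 look.py w5.png
```

```text
[ 0.457 -0.065  0.141] 13.8667 -0.13856847118128998 [-0.704  0.261 -1.078] 0.04680132645667895 4.094327017664909
[ 189    0   24  110 1048] [200.915  52.282] [ 0.552 -0.035  0.136]
[ 352    0   22  109 1243] [362.36   52.767] [ 0.552 -0.092  0.136]
[ 222  242   22  112 1355] [232.677 302.695] [ 0.45  -0.041  0.136]
[ 326  248   20  105 1233] [335.893 303.144] [ 0.45  -0.087  0.136]
```

View pics/w5.png

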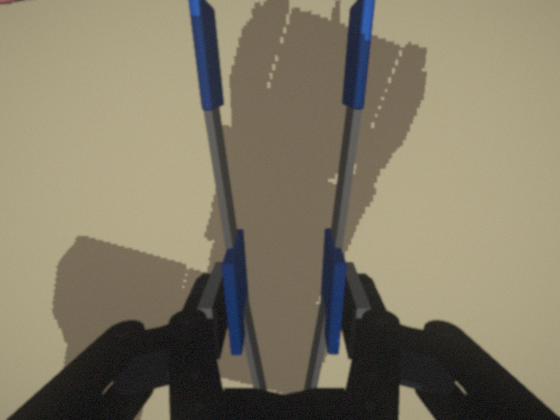

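The wrist view shows the tongs level in the fingers: plates at (233,303) and (336,303), paddles at (201,52) and (362,53). The coaster is still out of view ahead, so I move forward.

Call:
play_rows(deltas="0 0 0 0.1 0.02 0 115;0 0 0 0.25 0.03 0 115;0 0 0 0.4 0.04 0 115;0 0 0 0.4 0.04 0 115;0 0 0 0.4 0 0 115;0 0 0 0.35 0 0 115;0 0 0 0.25 0 0 115;0 0 0 0.1 0 0 115;0 0 0 0 0 0 115;0 0 0 0 0 0 115;0 0 0 0 0 0 115")

```text
clock: 14.98
tcp_pos: [0.546, -0.07, 0.1408]
ee_rot: [[1.0, -0.002, -0.001], [-0.002, -1.0, 0.0], [-0.001, -0.0, -1.0]]
wrist_force: [0.9, 0.3, -2.2]
gripper_width: 0.0469
grip_force: 4.1
```

```bash
python3 look.py w6.png
```

```text
[ 0.546 -0.07   0.141] 15.0333 -0.10126343311582668 [-0.237  0.666 -0.956] 0.04697886803115438 4.095587432384491
bare 0.72 [287.   46.5] [ 0.655 -0.071  0.008]
bare 0.65 [442.5  13.2] [ 0.675 -0.175  0.008]
bare box 0.88 [259.9, 10.5, 54.5, 62.1] [ 0.656 -0.071  0.024]
bare box 0.77 [412.1, 0.0, 88.2, 49.5] [ 0.666 -0.178  0.024]
coaster box 0.57 [218.4, 0.0, 128.1, 119.1] [ 0.647 -0.068  0.008]
[ 190    0   23  110 1066] [200.992  52.28 ] [ 0.641 -0.04   0.136]
[ 351    0   23  109 1292] [362.169  52.041] [ 0.641 -0.096  0.136]
[ 326  231   20  123 1312] [335.681 301.565] [ 0.539 -0.092  0.136]
[ 222  249   22  105 1308] [232.586 304.816] [ 0.538 -0.046  0.136]
```

View pics/w6.png

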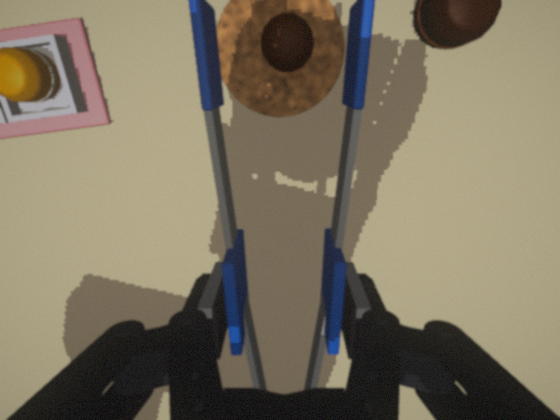

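The bare chocolate is seen at (287,41), between the paddles at (201,52) and (362,52), so it lies at about (0.656, -0.071). I shift 15 mm forward and 3 mm right, then go down around it.

Call:
play_rows(deltas="0 0 0 0.15 0.03 0 115;0 0 0 0.16 0.03 0.1 115;0 0 0 0.08 0.015 0.25 115;0 0 0 0 0 0.4 115;0 0 0 0 0 0.4 115;0 0 0 0 0 0.4 115;0 0 0 0 0 0.35 115;0 0 0 0 0 0.3 115;0 0 0 0 0 0.2 115;0 0 0 0 0 0.15 115;0 0 0 0 0 0.09 115;0 0 0 0 0 0 115;0 0 0 0 0 0 115")

```text
clock: 16.32
tcp_pos: [0.5625, -0.0731, 0.0355]
ee_rot: [[1.0, -0.001, 0.0], [-0.001, -1.0, -0.0], [0.0, 0.0, -1.0]]
wrist_force: [0.3, -0.6, -0.7]
gripper_width: 0.0471
grip_force: 4.1
```

```bash
python3 look.py w7.png
```

```text
[ 0.563 -0.073  0.036] 16.3667 -0.09031613692057762 [-0.242 -0.298 -1.09 ] 0.04668790237507217 4.096698313951492
bare 0.59 [540.9   7.6] [ 0.676 -0.174  0.008]
bare box 0.95 [233.4, 5.6, 97.9, 104.9] [ 0.656 -0.072  0.024]
bare box 0.6 [487.9, 0.0, 71.7, 69.8] [ 0.664 -0.159  0.024]
coaster box 0.68 [164.2, 0.0, 212.0, 172.2] [ 0.646 -0.066  0.008]
[ 189    0   33  110 1655] [204.549  58.083] [ 0.656 -0.044  0.031]
[ 344    0   30  109 1791] [358.912  57.784] [ 0.656 -0.098  0.031]
[ 222  231   24  123 1786] [234.165 296.043] [ 0.559 -0.05   0.031]
[ 323  230   23  124 1712] [334.19  296.029] [ 0.559 -0.094  0.031]
```

View pics/w7.png

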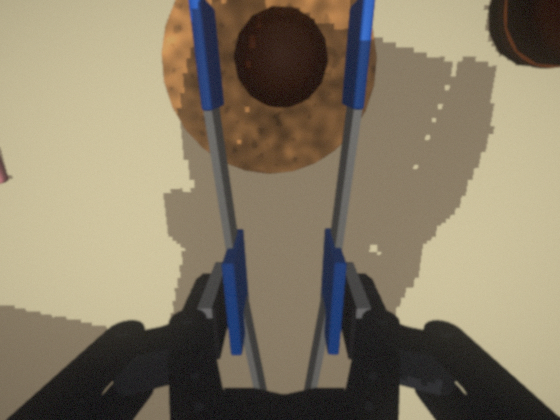

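The chocolate (281,57) is centred between the paddles (204,58) and (359,58). Close the tongs on it and lift a little.

Call:
play_rows(deltas="0 0 0 0 0 0 122;0 0 0 0 0 0 128;0 0 0 0 0 0 134;0 0 0 0 0 0 140;0 0 0 0 0 0 148;0 0 0 0 0 0 160;0 0 0 0 0 0 255;0 0 0 0 0 0 255;0 0 0 0 0 0 255;0 0 0 0 0 0 255", squeeze=35)

```text
clock: 17.4
tcp_pos: [0.5622, -0.073, 0.0353]
ee_rot: [[1.0, -0.001, 0.0], [-0.001, -1.0, 0.0], [0.0, -0.0, -1.0]]
wrist_force: [-0.3, 0.9, 0.4]
gripper_width: 0.037
grip_force: 35.3
```

Call:
play_rows(deltas="0 0 0 0 0 -0.1 255;0 0 0 0 0 -0.2 255;0 0 0 0 0 -0.4 255;0 0 0 0 0 -0.5 255;0 0 0 0 0 -0.5 255;0 0 0 0 0 -0.4 255;0 0 0 0 0 -0.3 255;0 0 0 0 0 -0.2 255;0 0 0 0 0 0 255;0 0 0 0 0 0 255")

```text
clock: 18.23
tcp_pos: [0.5622, -0.0731, 0.1395]
ee_rot: [[1.0, -0.002, 0.001], [-0.002, -1.0, -0.0], [0.001, 0.0, -1.0]]
wrist_force: [-0.3, -0.1, -2.0]
gripper_width: 0.0371
grip_force: 35.3
```

```bash
python3 look.py w8.png; python3 - <<'E'
from h import *
c,im=shot("side"); cv2.imwrite("pics/s8.png",cv2.resize(np.ascontiguousarray(im[130:330,200:430,::-1]),None,fx=3,fy=3,interpolation=cv2.INTER_CUBIC))
E
```

```text
[ 0.562 -0.073  0.139] 18.2833 -0.09341596823533077 [-0.908 -0.234 -0.711] 0.036813612147227025 35.28424143791199
bare 0.95 [433.5  37.6] [ 0.677 -0.173  0.008]
bare box 0.89 [234.7, 5.9, 94.2, 101.7] [ 0.664 -0.071  0.024]
bare box 0.59 [406.9, 0.0, 84.7, 75.5] [ 0.675 -0.177  0.024]
coaster box 0.62 [212.0, 2.8, 114.5, 136.1] [ 0.656 -0.062  0.008]
[ 219    0   16  109 1090] [226.328  53.825] [ 0.657 -0.052  0.134]
[ 327    0   18  108 1285] [336.348  51.677] [ 0.657 -0.09   0.134]
[ 317  245   16  107 1219] [324.256 300.498] [ 0.555 -0.09   0.134]
[ 235  248   18  104 1223] [243.287 302.244] [ 0.555 -0.054  0.134]
```

View pics/s8.png

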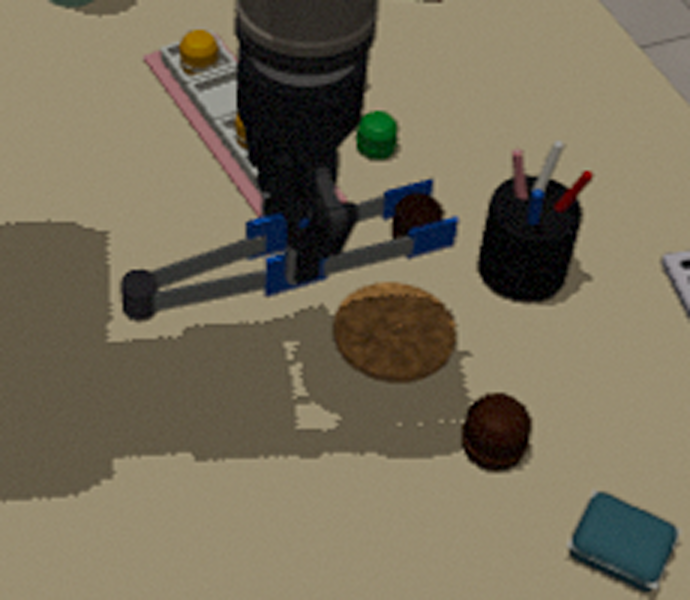

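The bare chocolate is held between the paddles at (415,212), clear of the coaster. Now carry it over the empty well.

Call:
play_rows(deltas="0 0 0 -0.02 -0.15 -0.02 255;0 0 0 -0.04 -0.35 -0.03 255;0 0 0 -0.07 -0.55 -0.03 255;0 0 0 -0.09 -0.7 -0.03 255;0 0 0 -0.09 -0.75 -0.03 255;0 0 0 -0.09 -0.75 -0.02 255;0 0 0 -0.09 -0.75 -0.02 255;0 0 0 -0.09 -0.75 -0.02 255;0 0 0 -0.09 -0.71 0 255;0 0 0 -0.07 -0.6 0 255;0 0 0 -0.05 -0.45 0 255;0 0 0 -0.03 -0.28 0 255;0 0 0 -0.02 -0.12 0 255;0 0 0 0 0 0 255;0 0 0 0 0 0 255;0 0 0 0 0 0 255;0 0 0 0 0 0 255")

```text
clock: 19.95
tcp_pos: [0.5293, 0.2024, 0.1473]
ee_rot: [[1.0, -0.003, 0.0], [-0.003, -1.0, -0.0], [0.0, 0.0, -1.0]]
wrist_force: [-0.1, 0.4, -0.0]
gripper_width: 0.0373
grip_force: 35.3
```

```bash
python3 - <<'E'
from h import *
np.set_printoptions(precision=3,suppress=True)
c,im=shot("wrist");s=ctrl.read_state();print(s["tcp_pos"],s["clock"],yaw(),s["gripper_width"],s["grip_force"])
for r in ctrl.cut_out("wrist","bare"):
    x,y,w,h=r["box"];print("bare",round(r["score"],2),r["box"],at_z(c,(x+w/2,y+h/2),.136))
for l,z in(("well_1",.006),("gold_1",.01),("tray",0)):
    for r in ctrl.landmark_of("wrist",l): print(l,round(r["score"],2),np.array(r["uv"]),at_z(c,r["uv"],z))
im=im[:,:,::-1].copy()
a=np.radians(6.6);X=np.array([np.cos(a),np.sin(a),0]);Y=np.array([-np.sin(a),np.cos(a),0])
for k in range(4):
    C=np.array([.636,.103,.020])+k*.052*Y; print(C)
    pts=np.array([proj(c,C+i*.025*X+j*.025*Y) for i,j in((-1,-1),(-1,1),(1,1),(1,-1))])
    cv2.polylines(im,[pts.round().astype(int)],True,(0,255,0),1)
cv2.imwrite("pics/w9.png",im)
E
```

```text
[0.529 0.202 0.147] 20.0 -0.169491617170971 0.03692544742192228 35.299463868141174
bare 0.83 [234.3, 4.1, 95.5, 104.1] [0.623 0.204 0.136]
bare 0.32 [392.5, 5.9, 81.1, 89.2] [0.625 0.149 0.136]
well_1 0.37 [211.5  80.2] [0.617 0.256 0.006]
gold_1 0.91 [208.8  81.6] [0.616 0.257 0.01 ]
gold_1 0.65 [350.4  66.2] [0.626 0.156 0.01 ]
[0.636 0.103 0.02 ]
[0.63  0.155 0.02 ]
[0.624 0.206 0.02 ]
[0.618 0.258 0.02 ]
```

View pics/w9.png

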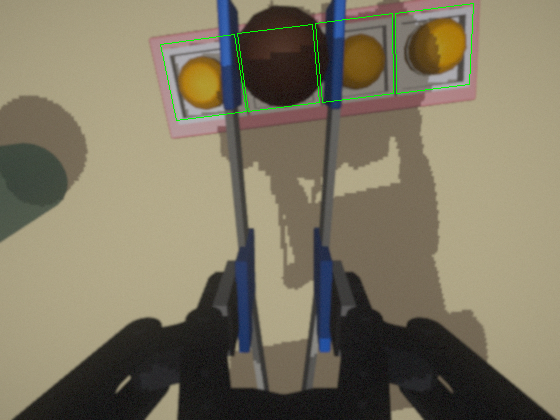

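The bare chocolate (282,56) sits over the empty well, with the drawn wells fitting the picture and gold in the other three. One 2 mm nudge, settle, hand in.

Call:
play_rows(deltas="0 0 0 0 -0.02 0 255;0 0 0 0 -0.02 0 255;0 0 0 0 0 0 255;0 0 0 0 0 0 255;0 0 0 0 0 0 255;0 0 0 0 0 0 255;0 0 0 0 0 0 255;0 0 0 0 0 0 255")

```text
clock: 20.87
tcp_pos: [0.529, 0.205, 0.1473]
ee_rot: [[1.0, -0.001, 0.0], [-0.001, -1.0, 0.0], [0.0, -0.0, -1.0]]
wrist_force: [0.6, 1.1, -1.3]
gripper_width: 0.0371
grip_force: 35.3
```

```bash
python3 - <<'E'
from h import *
np.set_printoptions(precision=3,suppress=True)
c,im=shot("wrist");s=ctrl.read_state();print(s["tcp_pos"],s["qd"],s["gripper_width"])
for r in ctrl.cut_out("wrist","bare")[:1]:
    x,y,w,h=r["box"];print("bare",at_z(c,(x+w/2,y+h/2),.136))
print(ctrl.sign_off())
E
```

```text
[0.529 0.205 0.147] [ 0.    -0.001 -0.    -0.001 -0.001 -0.001] 0.0368779878933729
bare [0.571 0.309 0.136]
the job is handed in; nothing more can be done
None
```

I handed the job in at about 21 s: the loose gold chocolate stands upright in the end well, and the tongs hold the bare chocolate still, about 12 cm above the desk over the remaining empty well. One doubt: my last automatic check placed the bare chocolate about 11 cm off, which I take for a false detection. The grip width was unchanged and the picture before a final 2 mm nudge showed it centred, but I did not look again before handing in.

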